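# Offer up a conveyor's hinged discharge plate and hold it for the pin

## Task

The small belt conveyor's discharge plate goes back on its hinge after cleaning. Pull the red-knobbed hinge pin out fully until it clicks into its outer detent, then pick up the plate by its blue lane divider and bring its knuckle between the conveyor's two knuckles, plate level and in line with the belt, so that the three bores line up for the pin. Finish while still holding it there, hanging free in your grip and not resting or pressing on the conveyor (a colleague will push the pin in); do not knock the plate hard against the hinge, and leave everything else on the bench where it is.

Things in the scene. Friction and masses are not known exactly. Their poses are not given: they have to be found in the camera images.
- conveyor: Fixed two-lane belt conveyor at the robot's right, 144 mm wide, green belt top 120 mm high; guide rails and divider (150 mm high) start 100 mm behind the hinge. Origin: on the table under mid hinge gap; z up. x = along the hinge axis, away from the knob, within 0.2 rad of world x; y = discharge direction, to where the plate goes. The machine lies at y -20 to -500 mm; its end block is 110 mm high.
- hinge_seat (a point): Mid-gap between the conveyor's two fixed steel knuckles, on the hinge axis, 109 mm above the table; axes as conveyor. Knuckles: 20 mm diameter, 12 mm bore, chamfered ends, at x 19 to 43 and -43 to -19 mm. The gap is open above, below and in front; behind it the fixed leaf's face is at y -16 mm.
- pin (a joint): Travel of the hinge pin in m: 0 = home (it lies through both knuckles and blocks the gap), 0.064 = fully out at its stop (gap clear from 0.058). It slides along the conveyor's -x. A spring-ball detent holds it at either end (6 to 10 N to pull it out of the detent, about 4 N in between); it stays where it is left.
- knob (a point): Centre of the pin's red round knob, 26 mm diameter, 20 mm long along the conveyor's x, 109 mm above the table; axes as conveyor. At home it is 112 mm from hinge_seat along the conveyor's -x. Free at both sides (y) and below: pinch it from above across y. A pin guide with a brass plunger (x -78 to -62 mm from hinge_seat, y -19 to 9, up to 133 mm high) stands 20 mm from it.
- plate: Loose discharge plate, 0.22 to 0.33 kg: folded sheet 130 mm wide (x), 114 mm long (y -34 to 80), top 22 mm above its origin, standing on side skirts; blue lane divider on top, one steel knuckle beyond its -y edge. Origin: level with the skirt bottoms under the balance point; z up, x along the knuckle's axis. In place its axes are parallel to conveyor's and its top is flush with the belt.
- plate_bore (a point): Centre of the plate's knuckle, on the axis of its bore: at (0, -50, 11) mm in the plate's frame; axes as plate. The knuckle is 30 mm long (x), 20 mm in diameter, with a 12 mm bore. It is to coincide with hinge_seat.
- plate_grip (a point): Grip point in the plate's blue lane divider, above the balance point: at (0, 0, 48) mm in the plate's frame, axes as plate. The divider is 10 mm thick (x), 80 mm long (y -30 to +50 mm) and stands 40 mm above the sheet (top at 62 mm).
- cards_cream: Bystander: stack of cream cards 75 x 90 x 60 mm; origin at the middle of its underside.
- cards_grey: Bystander: stack of grey cards 60 x 95 x 30 mm; origin at the middle of its underside.
- cards_grey_low: Bystander: low stack of grey cards 60 x 95 x 18 mm; origin at the middle of its underside.
- spray_bottle: Bystander: clear bottle with a blue cap, 60 mm in diameter, 150 mm high; origin at the middle of its underside.
- screwdriver: Bystander: screwdriver with a yellow handle, 170 mm long, 26 mm thick; origin under its middle.
- wrench: Bystander: steel spanner 160 mm long, 8 mm thick; origin under its middle.
- green_bin: Bystander: open green bin 130 x 190 x 60 mm; origin at the middle of its underside.
Not all that is in view belongs to the job. Of the things that look like the plate, the middle-sized one is meant.

How it is judged:
By the outcome, as a careful person would: the job done as asked, in the order asked, and still so for the second after the job is handed in, while the arm keeps its last pose, push and grip.
It also fails if it takes over 54 s, if anything falls off the work surface, if the arm or the gripper's body presses on something with over 40 N, if the wrist force passes 120 N, or if a joint passes its speed limit or range.

## Robot

A 6-joint arm with a two-finger parallel gripper is mounted at the origin on the work surface. World frame = base frame: x ahead of the robot, y to its left, z up, the work surface at z = 0. Lengths are in mm, angles in rad, forces in N, time in s.
With the tool pointing down it reaches from about 350 to 775 mm from the base axis. Payload 7.3 kg.
Tool frame: the origin (TCP) lies on the centre line of the jaws, within the pads' length; the fingertips stand bot.tip_reach ahead of it and the grasp point (between the pads) lies 6 mm ahead of it (bot.tip_reach is the distance from the TCP to the fingertips, in mm); z points along the fingers, y is the direction in which the jaws open and shut (so a half turn about z gives the same grasp; the last joint's range is limited). The gripper opens to 92 mm and grips with 3 to 60 N. Pads are 19 mm wide; open, the fingers measure 130 mm over their backs; the gripper's body (75 mm by 190 mm) begins 47 mm behind the grasp point.
Start: joints at [-1.327, 0.342, 1.524, -0, 1.275, -0.146], TCP at [199.525, -485.626, 251.741] pointing down, gripper open.
Joint ranges: [-2.53, 2.53], [-0.77, 2.02], [0.04, 2.7], [-1, 4.14], [0.28, 2.66], [-3.11, 3.11]. Speed limits (rad/s): [2.57, 2.57, 3.14, 3.14, 3.14, 3.14].

## Interface

Orientations are given as [roll, pitch, yaw] about the fixed x, y, z axes, in that order (R = Rz(yaw) Ry(pitch) Rx(roll)).
In Python, from plant import bot gives the robot as it stands.
- The arm moves only by the tool step_arm, never from a script. Its argument "deltas" is a list of rows, each a list of 6 numbers: the shift along the tool's x, y, z in mm, then the turn, a rotation vector about the tool's x, y, z in rad. A call has 1 to 5 rows; each row is the pose to reach, as a shift and turn from the pose commanded when the call began, along the tool's axes at that moment; what a row does not reach only later rows make up. A row lasts 1/12 s, in which the tool goes at most 41.7 mm and 7.16 degrees, less where a joint would pass 70% of its speed; a pose out of reach is approached as far as the arm can. A call with a gripper value outside its range is refused whole. "fingers" is the finger opening in mm, from 0 to 91.8, set as the call begins (left out, the last holds). The fingers move at their own pace and stop on an object; the grip force is fixed at half the most. Time passes only in rows, so rows that repeat a pose let the fingers close. It gives the time, the measured TCP pose, the force and the opening at its end, in the units of the state.
- bot.get_obs(): the state, without advancing time (a new reading comes with each control period).
- bot.capture(name): name is "side" or "top"; returns a dict with "color" (400x640x3 uint8, red, green, blue), "fx", "fy", "cx", "cy" (pixels), "R" (3x3) and "t" (3): a world point X has camera coordinates R X + t. Camera axes: x right, y down, z forward; pixel columns grow to the right and rows downward; lengths in mm; the calibration is good to about 2 mm. A picture is of the moment at which its call begins. There is no depth.
- bot.close_job(): hands the job in, once; it reports no verdict.
Trained networks look in a picture, given as the dict that the camera call returned (one of the last four; its "shot" number tells which), for a name from the list of things; names that differ only in an ending like _2 or _b are one class to them, and where a whole thing is asked for, a point or a joint stands for the part that bears it (a point fixed in the world has none). Each returns a list of dicts, best first, with "p" (0 to 1); they miss things now and then, are a little off and sometimes report something else, mostly with a low value. They report only what shows in the picture. A call takes as long as a camera call. They do not tell look-alikes from the thing itself.
- bot.boxes_of(query, picture): "rect" ([centre column, centre row, width, height] in pixels, round what is visible of it).
The state is a dict: "time": time; "joint_positions": joint angles; "dq": joint speeds; "tau": joint torques, N m; "tool_pos": TCP position; "tcp_rot": TCP orientation; "contact_force": force on the tool from outside, world axes, zero at the start; "moment": the same for the moment, N m; "grip_width": finger opening in mm.
Only numpy, scipy, OpenCV 4.12 (cv2) and the standard library are available. Lean on these libraries where they do the work, as an engineer would, in place of code of your own. Each camera call takes 0.05 s, during which the arm holds its last target. There are 200 camera calls.

## Working session

There is one attempt and no reset: what is moved stays moved. The work goes in short steps, Python scripts to look and compute and a tool call to move; the robot and the scene stay as the last step left them, time stands still between calls to the robot, and variables do not carry over. Pictures are saved under pics/ and viewed, about 8 in all and at most 12, crops included, and the job is handed in when it is done.

Besides the shell and the picture viewer there is one more tool, called by a JSON object that holds its "method" and its "body", one argument or row to a line. step_arm: Moves the arm, as the interface text tells. Its arguments: {"type":"object","properties":{"deltas":{"type":"array"},"fingers":{"type":"number"}},"required":["deltas"]}

```bash
ls; mkdir -p pics
python3 - <<'E'
from plant import bot
import cv2,numpy as np
o=bot.get_obs();print({k:np.round(v,3) for k,v in o.items()}, bot.tip_reach)
for n in("side","top"):
    p=bot.capture(n);cv2.imwrite(f"pics/{n}0.png",p["color"][:,:,::-1])
    print(n,p["fx"],p["fy"],p["cx"],p["cy"],np.round(p["R"],4).tolist(),np.round(p["t"],1).tolist(),p["shot"])
    for q in("plate","knob","conveyor","pin","plate_grip","plate_bore"):
        print(q,[(np.round(d["rect"],1).tolist(),round(d["p"],2)) for d in bot.boxes_of(q,p)][:4])
E
```

```text
pics
{'time': np.float64(0.0), 'joint_positions': array([-1.327,  0.343,  1.525,  0.   ,  1.275, -0.146]), 'dq': array([-0.   , -0.001, -0.002,  0.001, -0.001, -0.001]), 'tau': array([ 2.0000e-03, -4.3124e+01, -2.4422e+01,  7.2000e-02,  5.6000e-02,
       -0.0000e+00]), 'tool_pos': array([ 199.438, -485.232,  251.042]), 'tcp_rot': array([-3.14, -0.  ,  0.39]), 'contact_force': array([-0.119,  0.357, -0.083]), 'moment': array([ 0.006, -0.05 ,  0.011]), 'grip_width': np.float64(91.566)} 25.0
side 425.1153637793093 425.1153637793093 326.60523284578846 204.34451243119136 [[-0.8763, -0.4815, -0.0148], [-0.3039, 0.5764, -0.7585], [0.3737, -0.6602, -0.6515]] [519.7, 191.8, 1320.5] 1
plate [([364.9, 269.0, 76.8, 56.2], 0.94), ([295.3, 249.0, 53.0, 41.6], 0.86), ([322.3, 217.6, 32.8, 24.1], 0.74)]
knob []
conveyor [([367.4, 135.2, 88.5, 79.4], 0.81), ([296.2, 249.2, 45.4, 39.2], 0.21)]
pin [([348.8, 164.2, 38.7, 14.9], 0.52)]
plate_grip [([297.1, 248.2, 51.0, 39.5], 0.93), ([322.1, 214.2, 30.7, 21.0], 0.67), ([325.0, 336.8, 86.3, 91.1], 0.67), ([365.5, 268.7, 81.3, 63.8], 0.56)]
plate_bore [(
[... 258 characters left out ...]
21, -0.9809]] [77.3, 566.6, 1275.2] 2
plate [([263.8, 201.7, 55.8, 50.3], 0.92), ([320.5, 203.3, 39.7, 36.6], 0.76), ([274.5, 282.2, 74.6, 78.9], 0.58)]
knob [([363.0, 257.2, 32.7, 7.0], 0.63), ([399.1, 191.7, 6.3, 47.0], 0.62), ([175.2, 290.9, 80.5, 61.2], 0.54), ([265.4, 204.3, 53.2, 49.2], 0.29)]
conveyor [([488.3, 175.4, 190.4, 78.5], 0.76)]
pin [([398.3, 190.2, 10.6, 52.7], 0.59), ([430.6, 268.8, 54.1, 13.5], 0.53)]
plate_grip [([271.1, 281.2, 79.1, 78.6], 0.98), ([321.5, 205.6, 35.3, 35.6], 0.96), ([266.4, 204.8, 54.7, 48.1], 0.88), ([177.4, 214.2, 32.1, 27.2], 0.69)]
plate_bore [([264.0, 203.5, 52.8, 49.4], 0.88), ([321.5, 204.9, 40.7, 42.3], 0.69), ([272.3, 283.0, 82.8, 75.8], 0.58)]
```

Run:
```python
import cv2
a=cv2.imread("pics/top0.png")[120:340,120:600]
cv2.imwrite("pics/top0c.png",cv2.resize(a,(800,367),interpolation=cv2.INTER_CUBIC))
b=cv2.imread("pics/side0.png")[70:400,200:480]
cv2.imwrite("pics/side0c.png",cv2.resize(b,None,fx=1.8,fy=1.8,interpolation=cv2.INTER_CUBIC))
```

```text
(no output)
```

View pics/top0c.png

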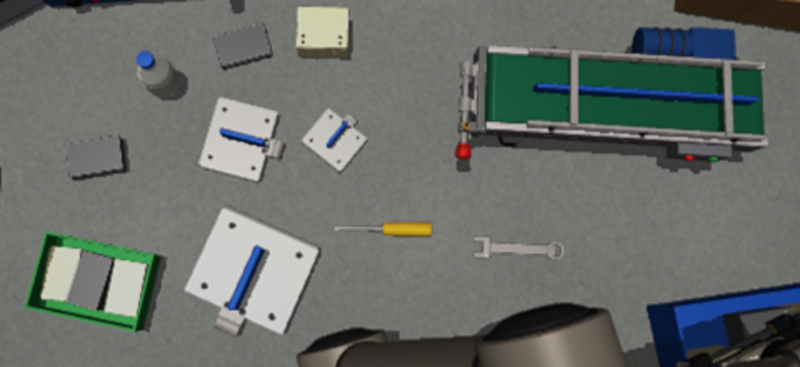

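View pics/side0c.png

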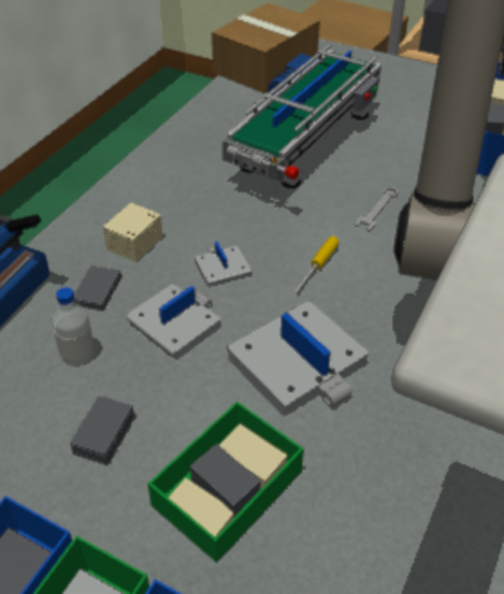

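The top crop shows three look-alike plates, in full-image pixels: small (321,203), middle (264,204) and large (271,282). I choose the middle one at (264,204), which spans about 53 px, or roughly 130 mm. Its knuckle faces the conveyor. The red knob is at about (398,210).

```bash
cat > h.py <<'E'
import cv2,numpy as np
def ray(p,u,v):
    R=np.array(p["R"]);t=np.array(p["t"]);C=-R.T@t
    d=R.T@np.array([(u-p["cx"])/p["fx"],(v-p["cy"])/p["fy"],1]);return C,d
def onz(p,u,v,z):
    C,d=ray(p,u,v);return C+d*(z-C[2])/d[2]
def proj(p,X):
    c=np.array(p["R"])@np.array(X,float)+p["t"];return c[0]/c[2]*p["fx"]+p["cx"],c[1]/c[2]*p["fy"]+p["cy"]
def tri(rs):
    A=0;b=0
    for C,d in rs:
        d=d/np.linalg.norm(d);M=np.eye(3)-np.outer(d,d);A=A+M;b=b+M@C
    X=np.linalg.solve(A,b);return X,[np.linalg.norm(np.cross(X-C,d/np.linalg.norm(d))) for C,d in rs]
def rect(p,c,z,w=400,h=300,s=2.):
    # output: right=-y, down=-x (like top picture); s px/mm
    g=[(0,0),(w,0),(w,h),(0,h)]
    W=[(c[0]-(v-h/2)/s,c[1]-(u-w/2)/s,z) for u,v in g]
    H=cv2.getPerspectiveTransform(np.float32([proj(p,X) for X in W]),np.float32(g))
    return cv2.warpPerspective(p["color"][:,:,::-1].copy(),H,(w,h),flags=cv2.INTER_CUBIC)
def blob(p,box,f):
    x0,y0,x1,y1=box;c=p["color"].astype(int)[y0:y1,x0:x1];m=f(c[...,0],c[...,1],c[...,2])
    n,l,s,ce=cv2.connectedComponentsWithStats(m.astype(np.uint8));
    i=1+np.argmax(s[1:,4]);return (ce[i]+[x0,y0]),s[i],np.argwhere(l==i)[:,::-1]+[x0,y0]
E
python3 - <<'E'
from plant import bot
from h import *
T=bot.capture("top");S=bot.capture("side")
red=lambda r,g,b:(r>110)&(g<70)&(b<70)
kt=blob(T,(380,185,415,225),red);ks=blob(S,(340,150,385,185),red)
print("red",kt[0],kt[1],ks[0],ks[1],onz(T,*kt[0],112),onz(S,*ks[0],109),tri([ray(T,*kt[0]),ray(S,*ks[0])]))
gr=lambda r,g,b:(g>60)&(g>1.5*r)&(g>1.1*b)
bl=lambda r,g,b:(b>90)&(b>1.8*r)&(b>1.3*g)
gt=blob(T,(395,140,590,215),lambda r,g,b:(g>r+25)&(g>b+10));P=np.array([onz(T,u,v,120)[:2] for u,v in gt[2]])
print("belt",gt[1],cv2.minAreaRect(P.astype(np.float32)))
d=blob(T,(430,160,590,190),bl);P=np.array([onz(T,u,v,150)[:2] for u,v in d[2]]);print("cdiv",d[1],cv2.fitLine(P.astype(np.float32),cv2.DIST_L2,0,.01,.01).ravel())
d=blob(T,(245,185,285,215),bl);P=np.array([onz(T,u,v,60)[:2] for u,v in d[2]]);print("pdiv",d[1],P.mean(0),cv2.fitLine(P.astype(np.float32),cv2.DIST_L2,0,.01,.01).ravel())
pc=P.mean(0);X=onz(T,*kt[0],109);hc=[X[0]+75,X[1]]
a=np.vstack([np.hstack([rect(T,pc,22),rect(S,pc,22)]),np.hstack([rect(T,hc,119),rect(S,hc,119)])])
print("centres",pc,hc);cv2.imwrite("pics/rect.png",a)
np.save("cams.npy",np.array([T,S],dtype=object),allow_pickle=True)
E
```

```text
red [397.77419355 209.74193548] [14 21  9  8 62] [361.32142857 164.21428571] [18 12  7  6 28] [ 532.25887544 -155.88359521  112.        ] [ 535.13559224 -162.04971016  109.        ] (array([ 532.05128731, -155.45412889,  114.10837083]), [np.float64(0.17553890938962247), np.float64(0.1755389093896741)])
belt [  16   12   50   42 1785] ((632.1478881835938, -266.6637878417969), (135.526611328125, 117.77606964111328), 84.83495330810547)
cdiv [ 37  11  87   9 289] [ 8.881078e-02  9.960485e-01  6.145567e+02 -4.598676e+02]
pdiv [ 7 12 26 10 82] [575.44378811 219.49763424] [2.7674508e-01 9.6094334e-01 5.7544379e+02 2.1949763e+02]
centres [575.44378811 219.49763424] [np.float64(607.7934905530626), np.float64(-156.41762053859492)]
```

View pics/rect.png

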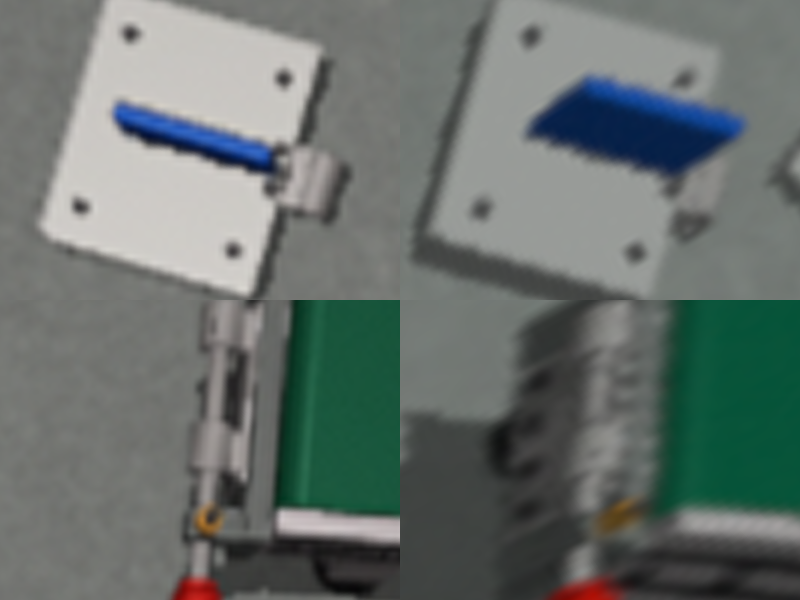

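The rectified views (2 px/mm) show the plate's holes at (131,33), (284,78), (80,205) and (233,250). That puts the plate origin at about (573.3, 206.4) with yaw -0.281, and the side view agrees. The knob is at about (532,-155.5). The conveyor yaw is about -0.089 and the seat about (643.5,-165.5). The gap seen in the view is centred at about (642,-166), which is consistent. I'll move to the knob now.

{"method": "step_arm", "body": {
  "deltas": [
    [34,-14,0,0,0,0.096],
    [68,-28,0,0,0,0.192],
    [102,-42,0,0,0,0.288],
    [136,-56,0,0,0,0.384],
    [170,-70,0,0,0,0.479]
  ]
}}

```text
time: 1.22
tool_pos: [331.1, -355.0, 251.9]
tcp_rot: [3.141, -0.0, -0.095]
contact_force: [0.5, -0.1, -0.3]
grip_width: 91.5
```

```bash
cat >> h.py <<'E'
def go(x,y,z,yaw,roll_pitch=True):
    from plant import bot
    from scipy.spatial.transform import Rotation as Q
    o=bot.get_obs();R=Q.from_euler("xyz",o["tcp_rot"]);G=Q.from_euler("xyz",[np.pi,0,yaw])
    print("t",round(float(o["time"]),2),"pos",np.round(o["tool_pos"],1),"rot",np.round(o["tcp_rot"],3),"F",np.round(o["contact_force"],1),"w",round(float(o["grip_width"]),1))
    print("delta",np.round(R.inv().apply(np.array([x,y,z])-o["tool_pos"]),1),np.round((R.inv()*G).as_rotvec(),3))
E
python3 -c "
from h import *
go(532.05,-155.5,200,-.089)"
```

```text
t 1.22 pos [ 331.1 -355.   251.9] rot [ 3.141 -0.    -0.095] F [ 0.5 -0.1 -0.3] w 91.5
delta [ 181.2 -217.6   51.8] [ 0.    -0.    -0.006]
```

{"method": "step_arm", "body": {
  "deltas": [
    [23,-28,0,0,0,0],
    [46,-55,0,0,0,-0.006],
    [69,-83,0,0,0,-0.006],
    [92,-110,0,0,0,-0.006],
    [115,-138,0,0,0,-0.006]
  ]
}}

```text
time: 1.63
tool_pos: [458.1, -227.7, 251.9]
tcp_rot: [3.141, -0.0, -0.083]
contact_force: [1.2, -1.0, -0.6]
grip_width: 91.7
```

{"method": "step_arm", "body": {
  "deltas": [
    [23,-28,8,0,0,0],
    [46,-55,20,0,0,0],
    [66,-80,35,0,0,0],
    [66,-80,50,0,0,0],
    [66,-80,50,0,0,0]
  ]
}}

```text
time: 2.05
tool_pos: [528.9, -152.7, 198.6]
tcp_rot: [-3.14, 0.005, -0.08]
contact_force: [-1.6, 0.8, -0.1]
grip_width: 91.9
```

Run:
```python
from h import *
go(532.05,-155.5,117,-.089)
from plant import bot
for n in("top","side"):
    p=bot.capture(n)
    print(n,np.round(proj(p,[532,-155.5,109]),1),proj(p,bot.get_obs()["tool_pos"]))
    cv2.imwrite(f"pics/k_{n}.png",p["color"][:,:,::-1])
a=cv2.imread("pics/k_side.png")[70:230,260:460];cv2.imwrite("pics/k1.png",cv2.resize(a,None,fx=3.5,fy=3.5,interpolation=cv2.INTER_CUBIC))
```

```text
t 2.05 pos [ 528.9 -152.7  198.6] rot [-3.14   0.005 -0.08 ] F [-1.6  0.8 -0.1] w 91.9
delta [ 3.8  2.7 81.6] [-0.002  0.005  0.009]
top [397.5 210. ] (np.float64(402.8335539337088), np.float64(204.92484502028034))
side [361.3 165.4] (np.float64(363.02125805889665), np.float64(144.0662130317858))
```

{"method": "step_arm", "body": {
  "deltas": [
    [3,2.5,15,0,0,0.005],
    [3.5,2.7,35,0,0,0.005],
    [3.5,2.7,55,0,0,0.005],
    [3.5,2.7,70,0,0,0.005],
    [3.5,2.7,70,0,0,0.005]
  ],
  "fingers": 60
}}

```text
time: 2.57
tool_pos: [531.1, -158.6, 130.2]
tcp_rot: [-3.141, 0.003, -0.09]
contact_force: [-0.7, -0.5, -0.3]
grip_width: 63.3
```

Run:
```python
from h import *
from plant import bot
p=bot.capture("side");q=bot.capture("top")
go(532.05,-155.5,117,-.089)
a=p["color"][100:220,290:440,::-1];b=q["color"][150:270,330:480,::-1]
cv2.imwrite("pics/k2.png",np.hstack([cv2.resize(i,(400,320),interpolation=cv2.INTER_CUBIC) for i in(a,b)]))
```

```text
t 2.67 pos [ 532.7 -158.9  132.8] rot [ 3.141e+00 -1.000e-03 -9.000e-02] F [0.6 0.5 0.8] w 60.7
delta [-1.  -3.3 15.8] [ 0.001 -0.001 -0.001]
```

View pics/k2.png

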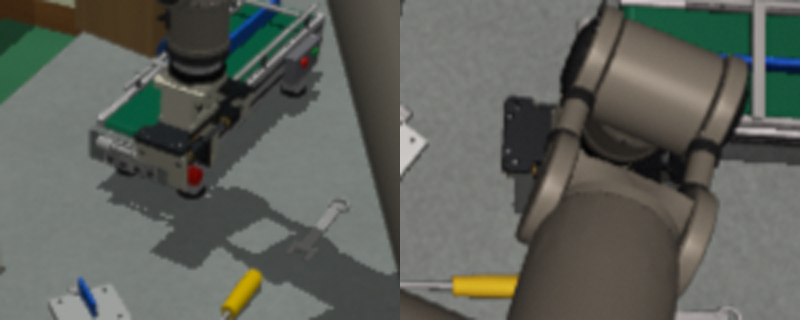

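The side view shows the jaws straddling the red knob at crop (193,175), and nothing is touching. I'll descend the rest of the way and close.

{"method": "step_arm", "body": {
  "deltas": [
    [-0.5,-2,6,0,0,0],
    [-1,-3.3,12,0,0,0],
    [-1,-3.3,16,0,0,0],
    [-1,-3.3,16,0,0,0],
    [-1,-3.3,16,0,0,0]
  ]
}}

```text
time: 3.08
tool_pos: [531.9, -154.4, 115.7]
tcp_rot: [3.142, 0.0, -0.088]
contact_force: [0.3, 0.7, 0.4]
grip_width: 60.1
```

{"method": "step_arm", "body": {
  "deltas": [
    [0,0,0,0,0,0],
    [0,0,0,0,0,0],
    [0,0,0,0,0,0],
    [0,0,0,0,0,0],
    [0,0,0,0,0,0]
  ],
  "fingers": 0
}}

```text
time: 3.5
tool_pos: [532.0, -154.5, 115.8]
tcp_rot: [3.141, -0.0, -0.088]
contact_force: [0.8, -0.4, 0.7]
grip_width: 31.0
```

{"method": "step_arm", "body": {
  "deltas": [
    [0,0,0,0,0,0],
    [0,0,0,0,0,0],
    [0,0,0,0,0,0],
    [0,0,0,0,0,0],
    [0,0,0,0,0,0]
  ]
}}

```text
time: 3.92
tool_pos: [531.9, -155.9, 115.8]
tcp_rot: [3.139, -0.0, -0.088]
contact_force: [-1.2, -5.7, -0.1]
grip_width: 24.9
```

{"method": "step_arm", "body": {
  "deltas": [
    [0,1.4,0,0,0,0],
    [0,1.4,0,0,0,0],
    [0,1.4,0,0,0,0],
    [0,1.4,0,0,0,0],
    [0,1.4,0,0,0,0]
  ]
}}

```text
time: 4.33
tool_pos: [531.9, -156.0, 115.8]
tcp_rot: [3.141, -0.0, -0.088]
contact_force: [-1.0, -2.8, 0.3]
grip_width: 24.8
```

Run:
```python
from h import *
go(468.2,-150,116,-.089)
```

```text
t 4.33 pos [ 531.9 -156.   115.8] rot [ 3.141 -0.    -0.088] F [-1.  -2.8  0.3] w 24.8
delta [-64.   -0.4  -0.2] [ 0.001 -0.     0.001]
```

{"method": "step_arm", "body": {
  "deltas": [
    [-5,1,0,0,0,0],
    [-11,1,0,0,0,0],
    [-17,1,0,0,0,0],
    [-23,1,0,0,0,0],
    [-29,1,0,0,0,0]
  ]
}}

```text
time: 4.75
tool_pos: [504.3, -153.7, 115.8]
tcp_rot: [-3.141, -0.004, -0.088]
contact_force: [8.1, 0.7, -3.1]
grip_width: 24.8
```

{"method": "step_arm", "body": {
  "deltas": [
    [-7,0,0,0,0,0],
    [-14,0,0,0,0,0],
    [-21,0,0,0,0,0],
    [-28,0,0,0,0,0],
    [-33,0,0,0,0,0]
  ]
}}

```text
time: 5.17
tool_pos: [470.8, -150.7, 115.8]
tcp_rot: [-3.141, -0.003, -0.088]
contact_force: [4.6, 1.9, -3.2]
grip_width: 24.7
```

{"method": "step_arm", "body": {
  "deltas": [
    [-1,0,0,0,0,0],
    [-2,0,0,0,0,0],
    [-3,0,0,0,0,0],
    [-4,0,0,0,0,0],
    [-4,0,0,0,0,0]
  ]
}}

```text
time: 5.58
tool_pos: [468.2, -150.6, 115.9]
tcp_rot: [-3.141, -0.005, -0.089]
contact_force: [10.9, 4.6, -5.6]
grip_width: 24.9
```

Travel is 63.9 mm and the force climbs at the stop. I'll relax, release and lift.

{"method": "step_arm", "body": {
  "deltas": [
    [0.7,0,0,0,0,0],
    [1.5,0,0,0,0,0],
    [1.5,0,0,0,0,0],
    [1.5,0,0,0,0,0],
    [1.5,0,0,0,0,0]
  ],
  "fingers": 70
}}

```text
time: 6.0
tool_pos: [467.3, -151.2, 115.7]
tcp_rot: [3.142, 0.001, -0.088]
contact_force: [0.3, -0.1, -0.2]
grip_width: 53.3
```

{"method": "step_arm", "body": {
  "deltas": [
    [0,0,0,0,0,0],
    [0,0,0,0,0,0],
    [0,0,0,0,0,0],
    [0,0,-10,0,0,0],
    [0,0,-30,0,0,0]
  ]
}}

```text
time: 6.42
tool_pos: [466.2, -150.6, 144.2]
tcp_rot: [-3.14, 0.005, -0.088]
contact_force: [-0.6, 1.0, 0.2]
grip_width: 69.8
```

{"method": "step_arm", "body": {
  "deltas": [
    [0,0,-30,0,0,0],
    [0,0,-60,0,0,0],
    [0,-30,-80,0,0,0],
    [0,-65,-80,0,0,0],
    [0,-100,-80,0,0,0]
  ]
}}

```text
time: 6.83
tool_pos: [476.9, -51.1, 227.3]
tcp_rot: [3.141, -0.004, -0.09]
contact_force: [-0.2, 0.7, 0.6]
grip_width: 69.7
```

Run:
```python
from h import *
go(573.3,206.4,150,-.281)
```

```text
t 6.83 pos [476.9 -51.1 227.3] rot [ 3.141 -0.004 -0.09 ] F [-0.2  0.7  0.6] w 69.7
delta [  72.5 -265.2   77.4] [ 0.    -0.004  0.191]
```

{"method": "step_arm", "body": {
  "deltas": [
    [14,-36,0,0,0,-0.12],
    [28,-72,0,0,0,-0.24],
    [42,-108,0,0,0,-0.36],
    [55,-144,0,0,0,-0.48],
    [62,-180,0,0,0,-0.6]
  ]
}}

```text
time: 7.25
tool_pos: [554.9, 124.1, 225.6]
tcp_rot: [3.141, -0.0, 0.518]
contact_force: [0.6, 0.0, 0.5]
grip_width: 69.9
```

Run:
```python
from h import *
go(573.3,206.4,150,1.29)
```

```text
t 7.25 pos [554.9 124.1 225.6] rot [ 3.141 -0.     0.518] F [0.6 0.  0.5] w 69.9
delta [ 56.6 -62.5  75.6] [ 0.001 -0.    -0.772]
```

{"method": "step_arm", "body": {
  "deltas": [
    [11,-12,0,0,0,-0.12],
    [22,-24,0,0,0,-0.24],
    [34,-37,0,0,0,-0.36],
    [45,-50,5,0,0,-0.48],
    [57,-62,15,0,0,-0.6]
  ],
  "fingers": 50
}}

```text
time: 7.67
tool_pos: [573.8, 205.4, 211.6]
tcp_rot: [3.14, -0.001, 1.118]
contact_force: [-0.6, -0.5, -0.4]
grip_width: 50.2
```

Run:
```python
from h import *
go(573.3,206.4,150,1.29)
```

```text
t 7.67 pos [573.8 205.4 211.6] rot [ 3.140e+00 -1.000e-03  1.118e+00] F [-0.6 -0.5 -0.4] w 50.2
delta [ 0.6 -1.  61.6] [ 0.002 -0.001 -0.172]
```

{"method": "step_arm", "body": {
  "deltas": [
    [0.5,-1,15,0,0,-0.09],
    [0.5,-1,40,0,0,-0.172],
    [0.5,-1,70,0,0,-0.172],
    [0.5,-1,95,0,0,-0.172],
    [0.5,-1,111,0,0,-0.172]
  ]
}}

```text
time: 8.08
tool_pos: [571.2, 204.9, 96.7]
tcp_rot: [-3.138, 0.002, 1.284]
contact_force: [0.7, -0.6, 0.5]
grip_width: 49.9
```

{"method": "step_arm", "body": {
  "deltas": [
    [0,0,0,0,0,0],
    [0,0,0,0,0,0]
  ]
}}

```text
time: 8.25
tool_pos: [572.3, 205.0, 99.2]
tcp_rot: [-3.14, 0.001, 1.284]
contact_force: [0.0, 0.5, 0.1]
grip_width: 50.2
```

Run:
```python
from h import *
from plant import bot
p=bot.capture("side");q=bot.capture("top")
go(573.3,206.4,54,1.29)
a=p["color"][190:310,230:380,::-1];b=q["color"][150:270,190:340,::-1]
cv2.imwrite("pics/p1.png",np.hstack([cv2.resize(i,(400,320),interpolation=cv2.INTER_CUBIC) for i in(a,b)]))
```

```text
t 8.35 pos [573.5 205.3 101.1] rot [ 3.139e+00 -1.000e-03  1.284e+00] F [ 0.2 -0.2 -0.1] w 50.0
delta [ 0.9 -0.6 47.1] [ 0.002 -0.001 -0.006]
```

View pics/p1.png

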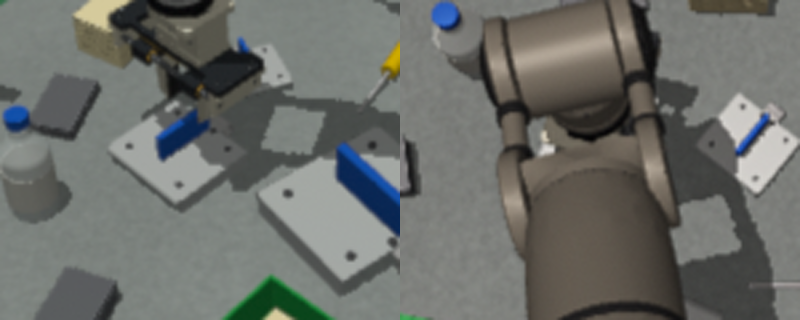

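The side view shows the gripper above the blue divider of the middle plate, at crop (180,130), with its jaws either side. I'll descend.

{"method": "step_arm", "body": {
  "deltas": [
    [0.9,-0.6,10,0,0,-0.006],
    [0.9,-0.6,22,0,0,-0.006],
    [0.9,-0.6,34,0,0,-0.006],
    [0.9,-0.6,43,0,0,-0.006],
    [0.9,-0.6,47,0,0,-0.006]
  ]
}}

```text
time: 8.77
tool_pos: [571.2, 205.9, 50.4]
tcp_rot: [-3.139, 0.002, 1.29]
contact_force: [-1.2, -0.6, -0.4]
grip_width: 50.3
```

{"method": "step_arm", "body": {
  "deltas": [
    [0,0,0,0,0,0],
    [0,0,0,0,0,0],
    [0,0,0,0,0,0],
    [0,0,0,0,0,0],
    [0,0,0,0,0,0]
  ]
}}

```text
time: 9.18
tool_pos: [572.6, 206.2, 53.2]
tcp_rot: [3.141, -0.0, 1.29]
contact_force: [0.3, 0.3, -0.1]
grip_width: 49.8
```

{"method": "step_arm", "body": {
  "deltas": [
    [0,0,0,0,0,0],
    [0,0,0,0,0,0],
    [0,0,0,0,0,0],
    [0,0,0,0,0,0],
    [0,0,0,0,0,0]
  ],
  "fingers": 0
}}

```text
time: 9.6
tool_pos: [572.3, 206.2, 52.7]
tcp_rot: [3.141, 0.0, 1.29]
contact_force: [-0.9, 0.3, -0.5]
grip_width: 21.2
```

{"method": "step_arm", "body": {
  "deltas": [
    [0,0,0,0,0,0],
    [0,0,0,0,0,0],
    [0,0,0,0,0,0],
    [0,0,0,0,0,0],
    [0,0,0,0,0,0]
  ]
}}

```text
time: 10.02
tool_pos: [572.0, 206.2, 52.6]
tcp_rot: [-3.141, 0.0, 1.29]
contact_force: [-2.8, -0.1, 1.0]
grip_width: 9.6
```

{"method": "step_arm", "body": {
  "deltas": [
    [0,0,0,0,0,0],
    [0,0,0,0,0,0],
    [0,0,0,0,0,0]
  ]
}}

```text
time: 10.27
tool_pos: [572.0, 206.2, 52.7]
tcp_rot: [-3.141, 0.0, 1.29]
contact_force: [-3.0, 1.2, 2.2]
grip_width: 9.8
```

{"method": "step_arm", "body": {
  "deltas": [
    [0,0,-4,0,0,0],
    [0,0,-15,0,0,0],
    [0,0,-35,0,0,0],
    [0,0,-60,0,0,0],
    [0,0,-85,0,0,0]
  ]
}}

```text
time: 10.68
tool_pos: [572.2, 205.9, 138.8]
tcp_rot: [-3.141, 0.001, 1.29]
contact_force: [0.7, 1.0, -3.0]
grip_width: 9.5
```

{"method": "step_arm", "body": {
  "deltas": [
    [0,0,-20,0,0,0],
    [0,0,-37,0,0,0],
    [0,0,-47,0,0,0],
    [0,0,-47,0,0,0],
    [0,0,-47,0,0,0]
  ]
}}

```text
time: 11.1
tool_pos: [572.3, 206.1, 184.8]
tcp_rot: [3.141, -0.0, 1.29]
contact_force: [-0.4, -0.0, -3.5]
grip_width: 9.8
```

```bash
cat > prof.py <<'E'
from h import *
def prof(p,x,yaw,z,off,seat=(643.6,-165.7)):
    P=np.array(seat)+np.outer(x,[np.cos(yaw),np.sin(yaw)])+off*np.array([-np.sin(yaw),np.cos(yaw)])
    uv=np.float32([proj(p,[*a,z]) for a in P])
    return cv2.remap(cv2.cvtColor(p["color"],cv2.COLOR_RGB2GRAY),uv[:,0].copy(),uv[:,1].copy(),cv2.INTER_LINEAR).ravel()
E
python3 - <<'E'
from prof import *
from plant import bot
T=bot.capture("top");S=bot.capture("side")
go(640,-60,185,1.482)
x=np.arange(-60,61,3.)
for n,p,z in(("T",T,118),("S",S,117)):
    for o in(-3,0,3): print(n,o,prof(p,x,-.088,z,o).tolist())
X=(643.6,-165.7)
a=np.hstack([rect(T,X,109,400,400,2.5),rect(S,X,109,400,400,2.5)]);cv2.imwrite("pics/gap.png",a)
E
```

```text
t 11.2 pos [571.6 206.  183.3] rot [-3.14e+00  1.00e-03  1.29e+00] F [ 0.1 -0.3 -3. ] w 9.9
delta [-236.6  139.5   -1.7] [-0.002  0.001 -0.192]
T -3 [106, 108, 111, 125, 126, 127, 141, 144, 146, 148, 150, 153, 146, 106, 68, 62, 62, 61, 61, 62, 72, 98, 122, 120, 97, 87, 121, 142, 144, 145, 147, 149, 150, 145, 132, 127, 125, 122, 123, 125, 127]
T 0 [147, 150, 151, 153, 148, 142, 156, 159, 161, 163, 164, 165, 154, 110, 69, 61, 64, 63, 64, 66, 83, 115, 127, 121, 98, 92, 128, 154, 156, 157, 159, 161, 159, 152, 135, 125, 123, 121, 124, 128, 129]
T 3 [130, 131, 132, 132, 124, 130, 153, 155, 154, 154, 152, 152, 146, 116, 77, 62, 63, 63, 63, 64, 83, 116, 123, 119, 98, 91, 123, 144, 135, 138, 143, 150, 148, 141, 129, 125, 126, 127, 129, 130, 130]
S -3 [79, 86, 101, 105, 100, 112, 127, 141, 141, 142, 147, 147, 139, 129, 113, 98, 89, 98, 102, 99, 84, 94, 105, 108, 104, 105, 111, 133, 142, 140, 135, 134, 139, 128, 103, 72, 61, 61, 66, 83, 102]
S 0 [92, 98, 109, 110, 112, 120, 137, 144, 146, 146, 148, 146, 143, 117, 99, 84, 81, 82, 89, 84, 81, 84, 90, 94, 96, 103, 122, 144, 147, 148, 144, 143, 142, 137, 96, 70, 59, 62, 74, 95, 113]
S 3 [113, 113, 118, 122, 124, 129, 141, 145, 138, 141, 148, 143, 128, 105, 86, 79, 77, 79, 79, 78, 79, 79, 79, 81, 88, 101, 132, 146, 147, 146, 145, 144, 140, 118, 85, 64, 61, 68, 88, 107, 122]
```

View pics/gap.png

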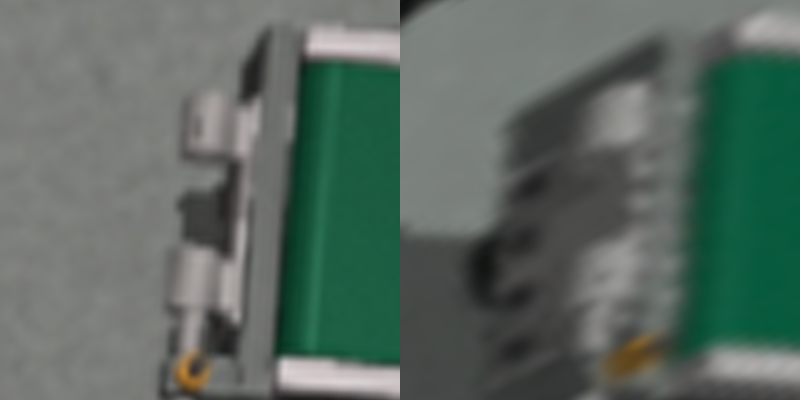

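The gap is visibly clear and the pin is out. The knuckle ends at -20.5 and +17.8 put mid-gap about 1.4 mm nearer the knob, so the seat is about (642,-165.6). I'll carry the plate to 45 mm in front of it.

{"method": "step_arm", "body": {
  "deltas": [
    [-15,9,0,0,0,-0.03],
    [-40,25,0,0,0,-0.07],
    [-68,42,0,0,0,-0.11],
    [-96,60,0,0,0,-0.15],
    [-124,77,0,0,0,-0.193]
  ]
}}

```text
time: 11.62
tool_pos: [611.6, 64.4, 183.1]
tcp_rot: [-3.139, 0.0, 1.485]
contact_force: [1.0, 0.3, -2.8]
grip_width: 10.1
```

Run:
```python
from h import *
go(650,-71.5,150.7,1.483)
```

```text
t 11.62 pos [611.6  64.4 183.1] rot [-3.139  0.     1.485] F [ 1.   0.3 -2.8] w 10.1
delta [-132.1   50.    32.3] [-0.003  0.     0.002]
```

{"method": "step_arm", "body": {
  "deltas": [
    [-28,10,2,0,0,0],
    [-55,21,8,0,0,0],
    [-82,31,17,0,0,0],
    [-107,41,26,0,0,0],
    [-125,48,31,0,0,0]
  ]
}}

```text
time: 12.03
tool_pos: [648.1, -65.5, 150.8]
tcp_rot: [-3.138, 0.0, 1.481]
contact_force: [0.2, -0.7, -3.6]
grip_width: 9.8
```

{"method": "step_arm", "body": {
  "deltas": [
    [0,0,0,0,0,0],
    [0,0,0,0,0,0],
    [0,0,0,0,0,0],
    [0,0,0,0,0,0]
  ]
}}

```text
time: 12.37
tool_pos: [648.4, -61.9, 153.5]
tcp_rot: [-3.141, -0.0, 1.484]
contact_force: [-1.4, -0.2, -2.3]
grip_width: 9.9
```

Run:
```python
from prof import *
from plant import bot
T=bot.capture("top");S=bot.capture("side")
go(650,-71.5,150.7,1.483)
a=np.hstack([rect(T,(645,-120),119,400,400,2.2),rect(S,(645,-120),119,400,400,2.2)]);cv2.imwrite("pics/near.png",a)
```

```text
t 12.47 pos [648.7 -61.8 153.9] rot [ 3.141 -0.     1.484] F [ 0.4 -0.2 -3.1] w 10.0
delta [-9.5  2.2  3.2] [ 0.    -0.     0.001]
```

View pics/near.png

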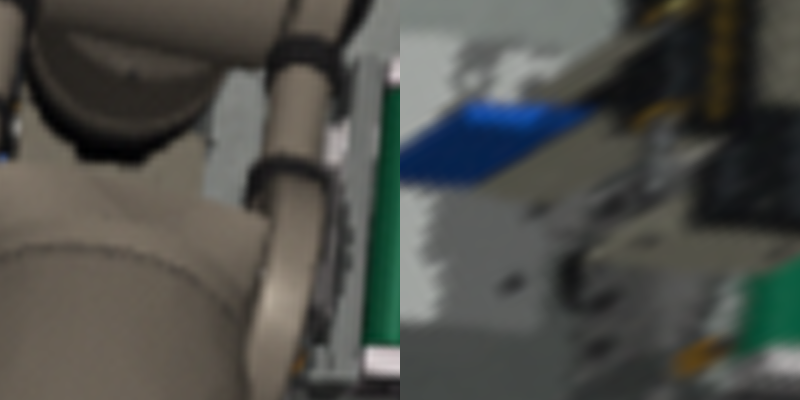

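The top camera is blocked by the arm and the side camera sees part of the scene. I'll fix the pre-pose, then check with predicted points overlaid on the raw side view.

{"method": "step_arm", "body": {
  "deltas": [
    [-3,1,1,0,0,0],
    [-6,2.2,2,0,0,0],
    [-9.5,2.2,3.2,0,0,0],
    [-9.5,2.2,3.2,0,0,0],
    [-9.5,2.2,3.2,0,0,0]
  ]
}}

```text
time: 12.88
tool_pos: [650.0, -73.0, 150.3]
tcp_rot: [-3.141, 0.0, 1.482]
contact_force: [-0.0, -0.2, -3.1]
grip_width: 9.6
```

{"method": "step_arm", "body": {
  "deltas": [
    [0,0,0,0,0,0],
    [0,0,0,0,0,0],
    [0,0,0,0,0,0],
    [0,0,0,0,0,0]
  ]
}}

```text
time: 13.22
tool_pos: [650.1, -72.6, 150.6]
tcp_rot: [3.141, 0.0, 1.483]
contact_force: [0.1, -0.5, -2.8]
grip_width: 9.8
```

```bash
cat > ov.py <<'E'
from h import *
from plant import bot
from scipy.spatial.transform import Rotation as Q
def plateW(o,X):
    R=Q.from_euler("xyz",o["tcp_rot"]).as_matrix()  # plate y=tool x, plate x=tool y, z=-tool z
    X=np.array(X,float);return o["tool_pos"]+R@np.array([X[1]+.55,X[0],-(X[2]-52.7)])
def overlay(name,seat=(642,-165.6),yaw=-.088):
    p=bot.capture("side");o=bot.get_obs();x0,y0,s=290,95,6
    im=cv2.resize(p["color"][y0:y0+95,x0:x0+130,::-1],None,fx=s,fy=s,interpolation=cv2.INTER_CUBIC)
    def dot(X,c):
        u,v=proj(p,X);cv2.drawMarker(im,(int((u-x0+.5)*s),int((v-y0+.5)*s)),c,cv2.MARKER_CROSS,14,1)
    for a in(-45,45):
        for b in(-17,63): dot(plateW(o,[a,b,22]),(0,0,255))
    for a in(-65,65):
        for b in(-34,80): dot(plateW(o,[a,b,22]),(0,255,0))
    for b in(-30,50):
        for a in(-5,5): dot(plateW(o,[a,b,62]),(0,255,255))
    for a in(-15,15): dot(plateW(o,[a,-50,21]),(255,0,255))
    c,s_=np.cos(yaw),np.sin(yaw)
    for a in(-43,-19,19,43): dot([seat[0]+c*a,seat[1]+s_*a,119],(255,255,0))
    cv2.imwrite(name,im)
E
python3 - <<'E'
from ov import *
overlay("pics/ov1.png");go(646.05,-116.3,150.7,1.483)
E
```

```text
t 13.27 pos [650.1 -72.6 150.6] rot [3.142 0.    1.483] F [ 0.4  0.2 -3.7] w 9.7
delta [-43.9  -0.2  -0.1] [ 0.  0. -0.]
```

View pics/ov1.png

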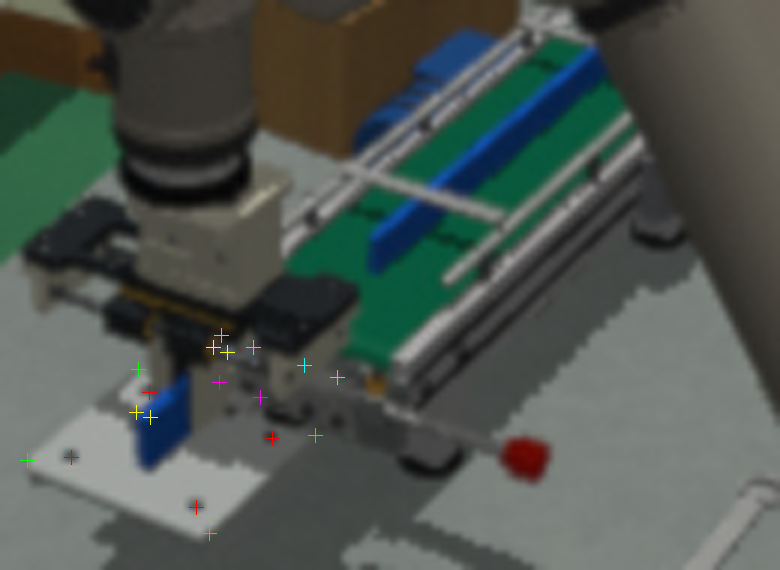

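The overlay matches well: predicted hole crosses fall on the holes at (71,457), (196,507) and (272,437), and the corners agree. The plate is level and the pin knob is out at (525,458). I'll slide in slowly.

{"method": "step_arm", "body": {
  "deltas": [
    [-4,0,0,0,0,0],
    [-9,0,0,0,0,0],
    [-14,0,0,0,0,0],
    [-19,0,0,0,0,0],
    [-23,0,0,0,0,0]
  ]
}}

```text
time: 13.68
tool_pos: [647.9, -96.6, 150.5]
tcp_rot: [-3.142, 0.0, 1.482]
contact_force: [-0.1, -0.6, -2.7]
grip_width: 9.6
```

{"method": "step_arm", "body": {
  "deltas": [
    [-4,0,0,0,0,0],
    [-8,0,0,0,0,0],
    [-11,0,0,0,0,0],
    [-14,0,0,0,0,0],
    [-16,0,0,0,0,0]
  ]
}}

```text
time: 14.1
tool_pos: [646.6, -112.0, 150.5]
tcp_rot: [-3.142, 0.0, 1.483]
contact_force: [-0.2, -0.2, -3.0]
grip_width: 10.0
```

Run:
```python
from ov import *
go(646.05,-116.3,150.7,1.483)
```

```text
t 14.1 pos [ 646.6 -112.   150.5] rot [-3.142  0.     1.483] F [-0.2 -0.2 -3. ] w 10.0
delta [-4.4 -0.2 -0.2] [-0.  0. -0.]
```

{"method": "step_arm", "body": {
  "deltas": [
    [-1,0,0,0,0,0],
    [-2,0,0,0,0,0],
    [-3,-0.2,-0.2,0,0,0],
    [-4.4,-0.2,-0.2,0,0,0],
    [-4.4,-0.2,-0.2,0,0,0]
  ]
}}

```text
time: 14.52
tool_pos: [646.1, -116.1, 150.8]
tcp_rot: [3.141, 0.0, 1.483]
contact_force: [0.3, 1.1, -3.4]
grip_width: 9.6
```

{"method": "step_arm", "body": {
  "deltas": [
    [0,0,0,0,0,0],
    [0,0,0,0,0,0],
    [0,0,0,0,0,0],
    [0,0,0,0,0,0]
  ]
}}

```text
time: 14.85
tool_pos: [646.1, -115.8, 150.7]
tcp_rot: [-3.142, 0.0, 1.483]
contact_force: [0.2, 0.4, -3.8]
grip_width: 9.6
```

Run:
```python
from ov import *
overlay("pics/ov2.png");go(646.05,-116.3,150.7,1.483)
```

```text
t 14.9 pos [ 646.1 -115.8  150.7] rot [3.142 0.    1.483] F [ 0.2 -1.3 -2.7] w 9.8
delta [-0.5  0.   0. ] [ 0.  0. -0.]
```

View pics/ov2.png

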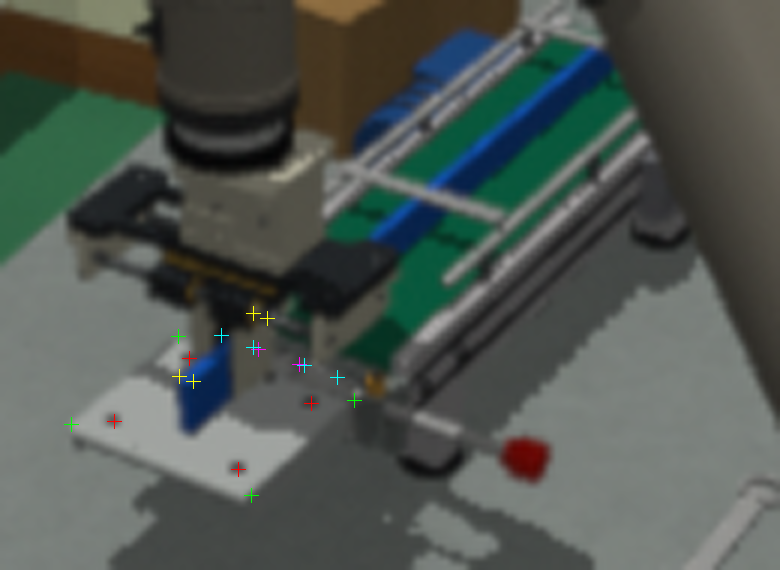

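{"method": "step_arm", "body": {
  "deltas": [
    [-0.4,0,0,0,0,0],
    [-0.4,0,0,0,0,0],
    [-0.4,0,0,0,0,0],
    [-0.4,0,0,0,0,0],
    [-0.4,0,0,0,0,0]
  ]
}}

```text
time: 15.32
tool_pos: [646.0, -116.3, 150.7]
tcp_rot: [3.142, 0.0, 1.483]
contact_force: [-0.4, 0.1, -3.1]
grip_width: 9.6
```

Run:
```python
from ov import *
go(646.05,-116.3,150.7,1.483)
p=bot.capture("side");o=bot.get_obs();g=cv2.GaussianBlur(cv2.cvtColor(p["color"],cv2.COLOR_RGB2GRAY),(0,0),.5).astype(float)
T=np.load("cams.npy",allow_pickle=True)
def cen(g,u,v,r=3):
    u0,v0=int(round(u)),int(round(v));w=g[v0-r:v0+r+1,u0-r:u0+r+1];w=np.clip(np.median(w)-12-w,0,None)
    Y,X=np.mgrid[-r:r+1,-r:r+1];return u0+(w*X).sum()/w.sum(),v0+(w*Y).sum()/w.sum()
for a,b in((-45,63),(45,63),(-45,-17)):
    X=plateW(o,[a,b,22]);u,v=proj(p,X);c=cen(g,u,v);print((a,b),np.round((u,v),1),np.round(c,1),"cam-pred mm",np.round(onz(p,*c,X[2])-X,1))
# original plate pose from both cameras, subpixel
for P,n in zip(T,"TS"):
    g0=cv2.cvtColor(P["color"],cv2.COLOR_RGB2GRAY).astype(float);L=[]
    R=np.array([[.961,.277],[-.277,.961]])
    for a in(-45,45):
        for b in(-17,63):
            w=np.array([573.3,206.4])+R@[a,b];c=cen(g0,*proj(P,[*w,22]));L.append(onz(P,*c,22)[:2])
    m=np.mean(L,0);print(n,"origin",np.round(m-R@[0,23],1),"yaws",[round(float(np.arctan2(-(L[j]-L[i])[0] if 0 else (L[j]-L[i])[1],(L[j]-L[i])[0])),3) for i,j in((0,2),(1,3))])
```

```text
t 15.32 pos [ 646.  -116.3  150.7] rot [3.142 0.    1.483] F [-0.4  0.1 -3.1] w 9.6
delta [0. 0. 0.] [ 0.  0. -0.]
(-45, 63) [329.4 172.7] [329.2 173.5] cam-pred mm [-1.7  4.4  0. ]
(45, 63) [308.7 164.7] [308.1 164.9] cam-pred mm [1. 2. 0.]
(-45, -17) [341.5 161.7] [341.3 161.4] cam-pred mm [ 1.5 -1.5  0. ]
T origin [573.  206.5] yaws [-0.286, -0.283]
S origin [569.8 206.9] yaws [-0.218, -0.281]
```

The hole residuals hint at either noise or a slight front droop, so I'll take one close crop.

Run:
```python
from ov import *
p=bot.capture("side");o=bot.get_obs();x0,y0,s=298,145,15
im=cv2.resize(p["color"][y0:y0+38,x0:x0+52,::-1],None,fx=s,fy=s,interpolation=cv2.INTER_CUBIC)
def dot(X,c):
    u,v=proj(p,X);q=(int((u-x0+.5)*s),int((v-y0+.5)*s));cv2.drawMarker(im,q,c,cv2.MARKER_CROSS,14,1);return q
W=lambda *X:dot(plateW(o,X),(0,0,255))
print("sheet",[W(a,b,22) for a,b in((-65,80),(65,80),(-65,-34))],"holes",[W(a,b,22) for a,b in((-45,63),(45,63),(-45,-17))])
print("div front top/bot",[dot(plateW(o,[a,50,z]),(0,255,255)) for a in(-5,5) for z in(62,22)])
cv2.imwrite("pics/z.png",im)
```

```text
sheet [(509, 486), (59, 311), (766, 249)] holes [(478, 422), (167, 302), (659, 257)]
div front top/bot [(365, 203), (368, 341), (330, 190), (334, 328)]
```

View pics/z.png

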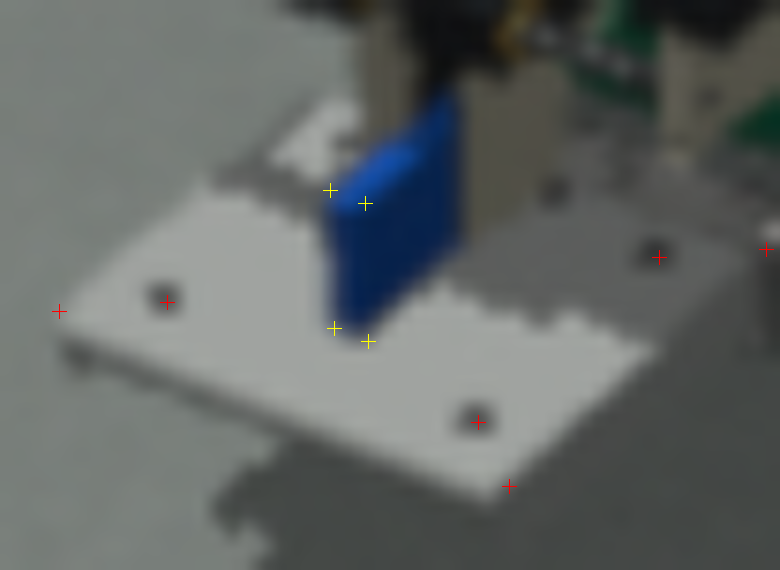

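The close crop shows the hole centres at (164,298), (475,420) and (655,253). Predictions were (167,302), (478,422) and (659,257), so all agree within 0.35 px with no droop. Force is weight only, so I'm handing in.

Run:
```python
from h import *
from plant import bot
go(646.05,-116.3,150.7,1.483)
print(bot.close_job())
```

```text
t 15.42 pos [ 646.  -116.3  150.7] rot [-3.142  0.     1.483] F [ 0.6  0.3 -3.2] w 9.8
delta [-0.  0. -0.] [-0.  0. -0.]
the job is handed in; nothing more can be done
None
```

I handed the job in at 15.4 s with the plate held at the hinge. Its knuckle is between the conveyor's two knuckles and the bores are lined up as far as I could measure.

- **Pin:** I pulled it out about 64 mm, until the force climbed at its stop. A top picture afterwards showed the gap clear. I never saw the detent click itself.
- **Plate:** I chose the middle-sized of the three look-alikes and gripped it by its blue divider. I brought it in level from the front, turned to the conveyor's direction.
- **Last checks:** The tool was on the calculated pose to 0.1 mm. The only force was about 3 N of plate weight, with sideways forces under 1 N, so nothing suggests the plate is touching the conveyor. In the side view the plate's holes sat within 0.35 px of where they should be, and the plate showed no droop.
- **Disagreements:**
  - An automatic hole-centre check gave residuals of up to 4 mm. A close crop showed this was detection noise.
  - My two estimates of mid-gap along the hinge axis differed by about 1.5 mm, against 4 mm of play on each side.
- **Not checked:** The arm hid the hinge from the top camera at the end, so I did not see the bores lined up. I took no final picture of the rest of the bench.

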